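Step the channel selector to blue and hold the measure button

ROBOT

A 6-joint arm with a two-finger parallel gripper is mounted at the origin on a cart in front of the work surface, level with it; the furniture and walls round the work are solid. World frame = base frame: x ahead of the robot, y to its left, z up, the work surface at z = 0. Lengths are in mm, angles in rad, forces in N, time in s.
With the tool pointing down it reaches from about 325 to 775 mm from the base axis. Payload 9.3 kg.
Tool frame: the origin (TCP) lies where the fingers leave the gripper's body, on its centre line; the fingertips stand 73 mm ahead of it and the grasp point (between the pads) lies ahead of it (arm.grip_depth is the z of the grasp point in the tool frame, in mm); z points along the fingers, y is the line along which they close (so a half turn about z gives the same grasp; the last joint's range is limited). The gripper opens to 85 mm and grips with 20 to 120 N. Pads are 22 mm wide; open, the fingers measure 114 mm over their backs; the gripper's body (76 mm by 85 mm) begins 54 mm behind the grasp point. The pads swing forward as they close: fully open they stand 13 mm farther back than shut.
Start: joints at [0.97, 0.259, 0.021, 1.334, 0, 1.418], TCP at [238.142, 495.768, 303.879] pointing down, gripper open.
Joint ranges: [-3.04, 3.04], [-0.91, 1.82], [-1.04, 1.36], [-1.92, 1.95], [-1.52, 1.45], [-3.14, 3.14]. Speed limits (rad/s): [2.22, 2.22, 2.79, 3.14, 3.14, 3.14].

INTERFACE

Orientations are given as a rotation vector (axis times angle).
In Python, from rig import arm gives the robot as it stands.
- The arm moves only by the shell command python3 -m jog 'ROWS' [FORCE]. ROWS is JSON, a list of rows, each a list of 7 numbers: the turn, a rotation vector about the tool's x, y, z in units of 60 degrees (1.0 is 60 degrees), then the shift along the tool's x, y, z in units of 0.05 m (1.0 is 0.05 m), then the opening, from -1 (shut) to 1 (fully open). A call has 1 to 5 rows; each row shifts and turns the commanded pose from where the row before left it, along the tool's axes as they then stand; what a row does not reach is not made up. A row lasts 1/8 s, in which the tool goes at most 62.5 mm and 10.7 degrees, less where a joint would pass 70% of its speed; a pose out of reach is approached as far as the arm can. A call with a number of a shift or a turn outside -1 to 1 is refused whole. A call with a gripper value outside its range is refused whole. The fingers move at their own pace and stop on an object; FORCE is the grip in N (left out, the last holds). Time passes only in rows, so rows that do not move let the fingers close. It gives the time, the measured TCP pose, the force, the opening and the grip force at its end, in the units of the state.
- arm.read_state(): the state, without advancing time (a new reading comes with each control period).
- arm.grab_frame(name): name is "scene" or "side" or "wrist"; returns (picture, depth): 400x640x3 uint8, blue, green, red; 400x640 float32, mm along the optical axis (not along the pixel's ray), 0 where there is no reading.
- arm.camera_info(name): a dict with "camera_matrix" (3x3 intrinsics, pixels), "R" (3x3) and "t" (3): a world point X has camera coordinates R X + t. Camera axes: x right, y down, z forward; pixel columns grow to the right and rows downward; lengths in mm; the calibration is good to about 2 mm. A picture is of the moment at which its call begins: read the wrist's pose just before it. camera_info takes no time and is no camera call; for the wrist camera it gives the pose at the moment of the call.
- arm.close_job(): hands the job in; it is judged then, once.
The state is a dict: "time": time; "q": joint angles; "joint_velocities": joint speeds; "effort": joint torques, N m; "tcp_pos": TCP position; "tcp_rot": TCP orientation; "force": force on the tool from outside, world axes, zero at the start; "ft_torque": the same for the moment, N m; "width": finger opening in mm; "gripper_force": force on a finger pad.
Only numpy, scipy, OpenCV 4.12 (cv2) and the standard library are available. Lean on these libraries where they do the work, as an engineer would, in place of code of your own. Each camera call takes 0.05 s, during which the arm holds its last target. There are 200 camera calls.

TASK

Measure the blue channel with the light-grey selector box: with closed fingertips push the tab of its black dial round, click by click, until the tab rests pointing at the blue marker disc, and only then press the orange button at the front of the box fully down and finish while still holding it down. Only push and press: do not pinch or force the dial, and leave the loose things on the bench (meter, screwdriver, plugs, capacitor) where they are.

Things in the scene. Friction and masses are not known exactly. Their poses are not given: they have to be found in the camera images.
- selector_box: light-grey box fixed to the bench, 196 mm (its x) by 166 mm (its y); origin under its centre, flat panel 60 mm above it, front at -x. In its frame: dial axis at x -6, y 0 mm; orange button at x -72, y 0; seven coloured binding posts, 21 mm tall, in a row at x +83; round the dial, 66 mm from its axis, six flat coloured marker discs and an open ring (off). All else on the panel is lower than 5 mm
- dial_axis (a point): on the dial's vertical axis at panel height. The black dial has a skirt of 31 mm radius up to 12 mm above the panel, a hub of 14 mm radius up to 36 mm, and one tab: an upright fin 9 mm thick running radially out to 52 mm from the axis, 12 to 36 mm above the panel, with a white line along its top
- dial: the black dial; origin on its axis at panel height, x along the tab, z up. In the off position the tab points along the box's +x (to the open ring). Detents every 36 degrees up to 108 either way, stops at 115. A push of about 4 N at 42 mm from the axis moves the tab until half a step past a detent; it then snaps by itself into the next and stays. Starts off, 1 to 3 steps either way from blue
- tab_end (a point): outer end of the tab, on its top edge, 52 mm from the axis and 36 mm above the panel
- dial_index (a point): the point that the tab points at, on the marker circle 66 mm from the dial axis; it turns with the dial
- marker_blue: flat blue marker disc, 16 mm diameter, 4 mm high, on the panel at 66 mm from the dial axis, in line with one of the six channel detents; it and the five others (red, yellow, green, white, black) change places from run to run; origin under its centre
- test_button (a joint): travel of the orange push button, m; 0 = up, grows to 0.007 = fully down; a spring lifts it again (1.8 N at the start, 6 N fully down, with a soft stop)
- test_button_top (a point): centre of the button's top face, 26 mm diameter, 23 mm above the panel when up; it is pressed straight down
- multimeter: yellow hand meter lying face up, 142 x 68 x 41 mm, origin at the centre of its underside
- screwdriver: blue-handled screwdriver lying on the bench left of the box, 168 mm long, 20 mm thick
- plug_a: gold-coloured audio plug lying beside the box, 38 mm long, 10 mm thick
- plug_b: a second such plug, 38 mm long, 10 mm thick
- capacitor: blue capacitor standing beside the box, 18 mm diameter, 32 mm high, origin under its foot

How it is judged (in metres and radians):
On the way:
1. the tab rests pointing at the blue marker, the button still up (horizontal distance between dial_index and marker_blue below 0.008 m and value of joint test_button below 0.0015 m), for 0.3 s.
At the end, for the whole second after the job is handed in: the tab points at the blue marker (the index point within 8 mm of the marker's centre, about 7 degrees), the dial is still, and the fingers hold the orange button at least 4 mm of its 7 mm down (horizontal distance between dial_index and marker_blue below 0.008 m and value of joint test_button above 0.004 m and contact force between the fingers and selector_box above 1 N and angular speed of dial below 0.1 rad/s); the arm keeps its last pose, push and grip.
It fails at once if the orange button is pressed (more than 2 mm) while the tab does not point at the blue marker (value of joint test_button above 0.002 m and horizontal distance between dial_index and marker_blue above 0.01 m).
It fails at once if the dial is pinched or forced: the fingers bear on it with more than 35 N in all (contact force between the fingers and dial above 35 N).
It fails at once if a loose bystander is moved by more than 15 mm or lifted (distance of any of multimeter, screwdriver, plug_a, plug_b, capacitor from where it was at the start of the episode above 0.015 m).
It also fails if it takes over 51 s, if anything falls off the work surface, if the arm or the gripper's body presses on something with over 40 N, if the wrist force passes 120 N, or if a joint passes its speed limit or range.

## Working session

There is one attempt and no reset: what is moved stays moved. The work goes in short steps, Python scripts to look and compute and a shell command to move; the robot and the scene stay as the last step left them, time stands still between calls to the robot, and variables do not carry over. Pictures are saved under pics/ and viewed, at most 10 in all, crops included, and the job is handed in when it is done.

```bash
mkdir -p pics; ls; python3 - <<'E'
from rig import arm
import cv2
for n in("scene","side"):
    p,d=arm.grab_frame(n); cv2.imwrite(f"pics/{n}0.png",p)
    c=arm.camera_info(n); print(n,c)
s=arm.read_state(); print(s['time'],s['tcp_pos'],s['tcp_rot'],s['width'],arm.grip_depth)
E
```

```text
pics
scene {'camera_matrix': array([[423.68634408,   0.        , 316.1156533 ],
       [  0.        , 423.68634408, 202.36118206],
       [  0.        ,   0.        ,   1.        ]]), 'R': array([[ 0.71230789, -0.70173905,  0.01340769],
       [-0.40337353, -0.42493221, -0.81038411],
       [ 0.57437554,  0.57183469, -0.58574553]]), 't': array([-380.773412  ,  257.00735568,  822.81160548])}
side {'camera_matrix': array([[505.1651783 ,   0.        , 315.09194574],
       [  0.        , 505.1651783 , 201.75066933],
       [  0.        ,   0.        ,   1.        ]]), 'R': array([[-0.95732548, -0.28894944, -0.0060117 ],
       [-0.17804131,  0.60600304, -0.77528163],
       [ 0.2276603 , -0.74112653, -0.63158709]]), 't': array([ 497.67984709,  162.89064091, 1527.08488911])}
0.1 [238.0589173  495.61586536 303.31283412] [-6.97477804e-01 -3.06275301e+00  1.83512811e-03] 85.85711810322248 53.900000000000006
```

View pics/scene0.png

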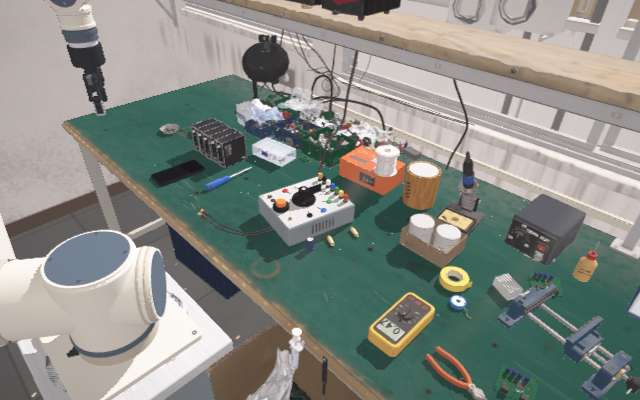

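View pics/side0.png

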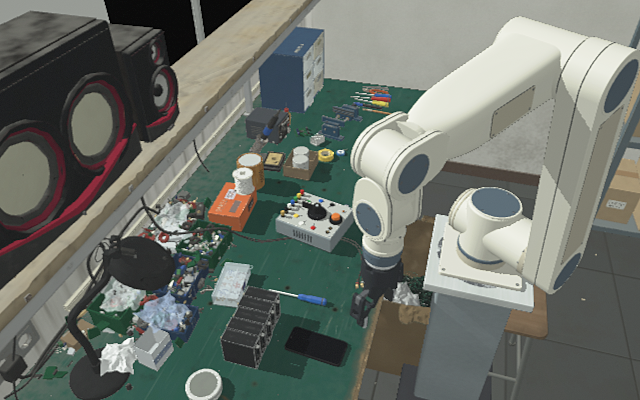

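The scene view shows the box at about (307,208), with the orange button near (281,204) and the dial near (303,195). The side view shows the box at about (315,220), with the button near (336,217). I'll enlarge both and measure the colours.

```bash
cat > h.py <<'E'
import numpy as np,cv2
def world(c,u,v,z=None,d=None):
    K,R,t=(np.array(c[k],float) for k in("camera_matrix","R","t"))
    r=R.T@np.linalg.solve(K,[u,v,1]); o=-R.T@t
    return o+r*(d if z is None else (z-o[2])/r[2])
def proj(c,X):
    K,R,t=(np.array(c[k],float) for k in("camera_matrix","R","t"))
    q=(K@(R@np.atleast_2d(X).T+t[:,None])); return (q[:2]/q[2]).T
def tri(cs,uvs):
    P=[np.array(c["camera_matrix"])@np.c_[c["R"],c["t"]] for c in cs]
    x=cv2.triangulatePoints(P[0],P[1],*[np.array(u,float).reshape(2,1) for u in uvs]).ravel(); return x[:3]/x[3]
E
python3 - <<'E'
from rig import arm
from h import *
B={"scene":(250,165,110,85),"side":(268,180,90,75)}
ims=[];cs=[];bt=[]
for n,(x,y,w,h) in B.items():
    p,d=arm.grab_frame(n);c=arm.camera_info(n)
    cr=p[y:y+h,x:x+w];hsv=cv2.cvtColor(cr,cv2.COLOR_BGR2HSV)
    for nm,lo,hi in(("orange",(5,150,120),(16,255,255)),("blue",(100,120,60),(130,255,255))):
        m=cv2.inRange(hsv,lo,hi);k,l,st,ce=cv2.connectedComponentsWithStats(m)
        for i in range(1,k):
            if st[i,4]>4:
                u,v=ce[i]+[x,y];z=d[int(round(v)),int(round(u))]
                print(n,nm,st[i,4],(round(u,1),round(v,1)),"depth pt",world(c,u,v,d=z).round(0),"z60",world(c,u,v,z=62)[:2].round(0))
    s=400/w; ims.append(cv2.resize(cr,(400,330),interpolation=cv2.INTER_CUBIC))
cv2.imwrite("pics/crop1.png",np.hstack(ims))
E
```

```text
scene orange 220 (np.float64(348.6), np.float64(170.7)) depth pt [741.  72.  28.] z60 [699.  36.]
scene orange 74 (np.float64(280.4), np.float64(202.9)) depth pt [436.  26.  85.] z60 [456.  51.]
scene blue 28 (np.float64(332.2), np.float64(185.0)) depth pt [593.   0.  78.] z60 [611.  17.]
scene blue 15 (np.float64(323.1), np.float64(209.6)) depth pt [514. -45.  63.] z60 [514. -44.]
side orange 48 (np.float64(335.2), np.float64(216.5)) depth pt [441.  46.  87.] z60 [448.  18.]
side blue 17 (np.float64(291.8), np.float64(201.3)) depth pt [595.   6.  80.] z60 [603. -15.]
side blue 8 (np.float64(320.5), np.float64(200.5)) depth pt [513. -40.  66.] z60 [515. -45.]
```

View pics/crop1.png

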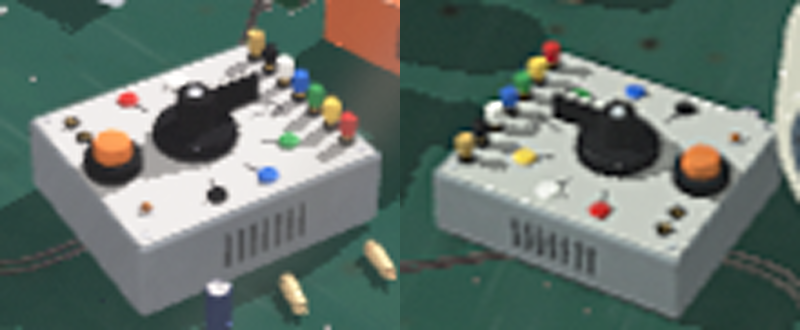

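The crops show the tab at off, pointing at the posts. Reading clockwise seen from above, the right-hand markers are green, blue and black, so blue is two steps towards -y. Blue is at (267,174) in the left crop and (635,92) in the right. Now I'll fit the box pose to all the markers.

```bash
python3 - <<'E'
from rig import arm
from h import *
from scipy.optimize import least_squares
S=arm.camera_info("scene");D=arm.camera_info("side")
a=np.radians
mk={k:(-6+66*np.cos(a(t)),66*np.sin(a(t)),64) for k,t in dict(green=-36,blue=-72,black=-108,yellow=36,white=72,red=108).items()}
mk['btn']=(-72,0,80)
sc=dict(green=(289,140),blue=(267,174),black=(217,194),red=(128,100),btn=(113,148))
sd=dict(blue=(235,92),black=(285,107),yellow=(125,157),white=(147,188),red=(200,210),btn=(302,161))
def px(p,s): return (250+(p[0]+.5)*.275-.5,165+(p[1]+.5)*85/330-.5) if s else (268+(p[0]+.5)*.225-.5,180+(p[1]+.5)*75/330-.5)
for k in('blue','black','red','btn'): print(k,tri([S,D],[px(sc[k],1),px(sd[k],0)]).round(1))
def W(p,m): c,s=np.cos(p[2]),np.sin(p[2]); m=np.array(m); return np.array([p[0]+c*m[0]-s*m[1],p[1]+s*m[0]+c*m[1],m[2]])
def f(p): return np.concatenate([(proj(c,W(p,mk[k]))[0]-px(v,s)) for c,s,q in((S,1,sc),(D,0,sd)) for k,v in q.items()])
r=least_squares(f,[510,20,0.],loss='soft_l1')
print(r.x, np.degrees(r.x[2]), f(r.x).round(1))
for k,m in dict(axis=(-6,0,60),btn=(-72,0,83),blue=mk['blue'],tab=(46,0,96)).items(): print(k,W(r.x,m).round(1))
s=arm.read_state();from scipy.spatial.transform import Rotation as Ro
print(Ro.from_rotvec(s['tcp_rot']).as_matrix().round(3),s['tcp_pos'],s['time'],s['force'])
E
```

```text
blue [514.4 -44.1  62.5]
black [474.5 -36.4  63.4]
red [501.5  85.9  61.6]
btn [443.3  34.   77.5]
[ 5.13412445e+02  1.92669368e+01 -2.16058453e-01] -12.37923750588776 [-0.1 -0.3  0.2 -0.3  0.  -0.3 -0.2 -0.7 -0.3 -0.9  0.2 -0.5  0.1 -0.1
  0.2 -0.6  0.4  0.2  0.1 -0.5  0.  -0.5]
axis [507.6  20.6  60. ]
btn [443.1  34.7  83. ]
blue [514.  -45.1  64. ]
tab [558.3   9.4  96. ]
[[-0.901  0.433 -0.   ]
 [ 0.433  0.901 -0.001]
 [ 0.    -0.001 -1.   ]] [238.08534921 495.68124509 303.51117527] 0.2 [-0.03564561  0.32867187 -0.11491127]
```

```bash
python3 -m jog '[[0,0,0,-0.96,-0.54,0,-1],[0,0,0,-0.96,-0.54,0,-1],[0,0,0,-0.96,-0.54,0,-1],[0,0,0,-0.96,-0.54,0,-1],[0,0,0,-0.96,-0.54,0,-1]]' 20; python3 -m jog '[[0,0,0,-0.96,-0.54,0,-1],[0,0,0,-0.96,-0.54,0,-1],[0,0,0,-0.96,-0.54,0,-1],[0,0,0,-0.96,-0.54,0,-1],[0,0,-0.11,0,0,0,-1]]'; python3 -m jog '[[0,0,-0.11,0,0,0,-1],[0,0,0,0,0,0,-1]]'
cat > where.py <<'E'
import sys
from rig import arm
from h import *
from scipy.spatial.transform import Rotation as Ro
# polar pose of the tool about the dial; "to" x y z: shift in tool units
A=np.array([507.6,20.6]);Y=-12.38
s=arm.read_state();p=np.array(s['tcp_pos']);R=Ro.from_rotvec(s['tcp_rot']).as_matrix()
yaw=np.degrees(np.arctan2(R[1,0],R[0,0]))
print('t',round(s['time'],2),'p',p.round(1),'yaw',yaw.round(1),'zaxis',R[:,2].round(3),'tab-dir rel box',((yaw-180-Y+180)%360-180).round(1),'F',np.round(s['force'],1),'w',round(s['width'],1))
e=R.T[:, :2]@(p[:2]-A); print('in tool axes from dial axis: x,y',e[:2].round(1))
if len(sys.argv)>3: print('shift units',(R.T@(np.array(sys.argv[1:4],float)-p)/50).round(3))
E
python3 where.py 555.9 44.8 157
```

```text
time: 0.82
tcp_pos: [396.7, 268.6, 303.9]
tcp_rot: [0.697, 3.063, 0.0]
force: [1.4, 1.0, -0.7]
width: -0.0
gripper_force: 0.0
time: 1.45
tcp_pos: [524.2, 86.6, 303.0]
tcp_rot: [-0.523, -3.097, 0.001]
force: [-0.8, 0.8, 0.3]
width: -0.1
gripper_force: 0.0
time: 1.7
tcp_pos: [522.4, 89.5, 303.7]
tcp_rot: [-0.343, -3.122, 0.0]
force: [0.2, -0.2, -0.7]
width: 0.3
gripper_force: 0.0
t 1.7 p [522.4  89.5 303.7] yaw 167.5 zaxis [-0. -0. -1.] tab-dir rel box -0.1 F [ 0.2 -0.2 -0.7] w 0.3
in tool axes from dial axis: x,y [ 0.5 70.4]
shift units [-0.85  -0.726  2.933]
```

```bash
python3 -m jog '[[0,0,0,-0.85,-0.72,0,-1],[0,0,0,0,0,0.9,-1],[0,0,0,0,0,1,-1],[0,0,0,0,0,1,-1],[0,0,0,0,0,0,-1]]'; python3 where.py 555.9 44.8 157
python3 - <<'E'
from rig import arm
import cv2,numpy as np
o=[]
for n,(x,y,w,h) in{"scene":(250,130,110,110),"wrist":(0,0,640,400)}.items():
    p,d=arm.grab_frame(n); o.append(cv2.resize(p[y:y+h,x:x+w],(int(w*400/h),400),interpolation=cv2.INTER_CUBIC))
cv2.imwrite("pics/c2.png",cv2.resize(np.hstack(o),None,fx=.75,fy=.75))
E
```

```text
time: 2.33
tcp_pos: [554.2, 45.7, 156.1]
tcp_rot: [-0.343, -3.116, 0.0]
force: [-1.1, 0.4, 0.4]
width: -0.1
gripper_force: 0.0
t 2.33 p [554.2  45.7 156.1] yaw 167.4 zaxis [-0.007  0.    -1.   ] tab-dir rel box -0.2 F [-1.1  0.4  0.4] w -0.1
in tool axes from dial axis: x,y [-40.   34.6]
shift units [-0.037 -0.01  -0.019]
```

View pics/c2.png

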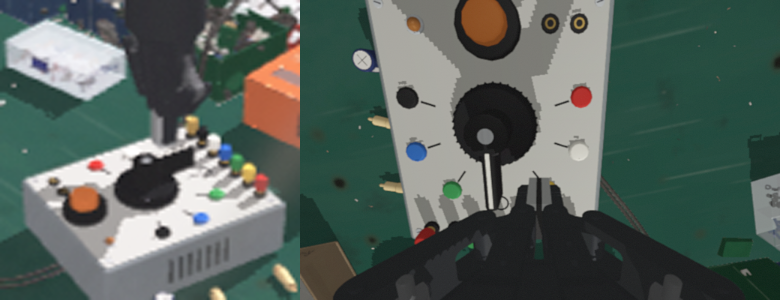

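The wrist view shows the tab (white line) at about (487,180), pointing at off. The closed tips are at (538,190), on the tab's left side. Blue is at (416,151), two steps away on the other side. Next I'll move to contact.

```bash
python3 -m jog '[[0,0,0,-0.04,-0.1,0,-1],[0,0,0,0,-0.1,0,-1],[0,0,0,0,-0.08,0,-1],[0,0,0,0,0,0,-1]]'; python3 where.py; python3 -m jog '[[0,0,0.05,-0.018,-0.043,0,-1],[0,0,0.05,-0.018,-0.043,0,-1],[0,0,0,0,0,0,-1]]'; python3 where.py
```

```text
time: 2.92
tcp_pos: [555.0, 30.8, 159.3]
tcp_rot: [0.342, 3.122, 0.0]
force: [-0.4, -0.1, -0.5]
width: -0.1
gripper_force: 0.0
t 2.92 p [555.   30.8 159.3] yaw 167.5 zaxis [ 0.001 -0.    -1.   ] tab-dir rel box -0.1 F [-0.4 -0.1 -0.5] w -0.1
in tool axes from dial axis: x,y [-44.1  20.3]
time: 3.3
tcp_pos: [555.8, 26.9, 159.0]
tcp_rot: [0.503, 3.101, 0.001]
force: [0.4, 2.5, 1.0]
width: -0.0
gripper_force: 1.5
t 3.3 p [555.8  26.9 159. ] yaw 161.6 zaxis [ 0.     0.001 -1.   ] tab-dir rel box -6.1 F [0.4 2.5 1. ] w -0.0
in tool axes from dial axis: x,y [-43.7  21.2]
```

```bash
python3 -m jog '[[0,0,0.05,-0.018,-0.043,0,-1],[0,0,0.05,-0.018,-0.043,0,-1],[0,0,0.05,-0.018,-0.043,0,-1],[0,0,0,0,0,0,-1]]'; python3 -m jog '[[0,0,0.05,-0.018,-0.043,0,-1],[0,0,0.05,-0.018,-0.043,0,-1],[0,0,0,0,0,0,-1]]'; python3 where.py
```

```text
time: 3.8
tcp_pos: [555.8, 19.6, 159.0]
tcp_rot: [0.744, 3.052, -0.0]
force: [0.7, 0.8, 1.3]
width: 0.0
gripper_force: 0.5
time: 4.18
tcp_pos: [555.3, 14.9, 158.9]
tcp_rot: [-0.902, -3.009, 0.001]
force: [0.4, 0.1, 0.7]
width: 0.2
gripper_force: 0.0
t 4.17 p [555.3  14.9 158.9] yaw 146.6 zaxis [-0.    -0.001 -1.   ] tab-dir rel box -21.0 F [0.4 0.1 0.7] w 0.2
in tool axes from dial axis: x,y [-43.   21.4]
```

```bash
python3 -m jog '[[0,0,0.05,-0.018,-0.043,0,-1],[0,0,0.05,-0.018,-0.043,0,-1],[0,0,0.05,-0.018,-0.043,0,-1],[0,0,0.05,-0.018,-0.043,0,-1],[0,0,0.05,-0.018,-0.043,0,-1]]'; python3 -m jog '[[0,0,0.05,-0.018,-0.043,0,-1],[0,0,0.05,-0.018,-0.043,0,-1],[0,0,0,0,0,0,-1]]'; python3 where.py
python3 - <<'E'
from rig import arm
import cv2
p,d=arm.grab_frame("wrist"); cv2.imwrite("pics/w3.png",p)
E
```

```text
time: 4.8
tcp_pos: [551.9, 3.7, 158.7]
tcp_rot: [-1.288, -2.865, 0.001]
force: [-0.4, -0.3, -0.2]
width: 0.3
gripper_force: 0.0
time: 5.18
tcp_pos: [550.0, -0.2, 158.9]
tcp_rot: [1.434, 2.795, 0.0]
force: [1.7, 1.2, -1.2]
width: -0.2
gripper_force: 1.1
t 5.17 p [ 5.500e+02 -2.000e-01  1.589e+02] yaw 125.7 zaxis [ 0.  0. -1.] tab-dir rel box -42.0 F [ 1.7  1.2 -1.2] w -0.2
in tool axes from dial axis: x,y [-41.6  22.4]
```

View pics/w3.png

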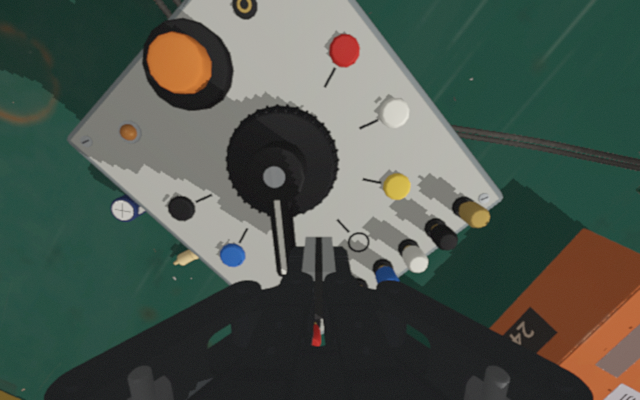

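The tab (white line from 278,200 to 283,272) sits at green, one step round, with the fingertips at (318,255) touching it. Blue at (232,254) is the next click.

```bash
python3 -m jog '[[0,0,0.05,-0.018,-0.043,0,-1],[0,0,0.05,-0.018,-0.043,0,-1],[0,0,0.05,-0.018,-0.043,0,-1],[0,0,0,0,0,0,-1]]'; python3 -m jog '[[0,0,0.05,-0.018,-0.043,0,-1],[0,0,0.03,-0.01,-0.026,0,-1],[0,0,0,0,0,0,-1],[0,0,0,0,0,0,-1]]'; python3 where.py 443.1 34.7 200
python3 - <<'E'
from rig import arm
import cv2
p,d=arm.grab_frame("wrist"); cv2.imwrite("pics/w4.png",p)
E
```

```text
time: 5.72
tcp_pos: [545.9, -6.1, 158.9]
tcp_rot: [1.649, 2.673, -0.001]
force: [0.5, -0.0, -0.2]
width: 0.0
gripper_force: 0.6
time: 6.22
tcp_pos: [543.2, -8.8, 158.8]
tcp_rot: [-1.761, -2.601, 0.001]
force: [1.1, -0.4, 0.1]
width: 0.1
gripper_force: 0.3
t 6.22 p [543.2  -8.8 158.8] yaw 111.8 zaxis [-0.001 -0.    -1.   ] tab-dir rel box -55.8 F [ 1.1 -0.4  0.1] w 0.1
in tool axes from dial axis: x,y [-40.5  22.1]
shift units [ 1.551 -1.536 -0.823]
```

View pics/w4.png

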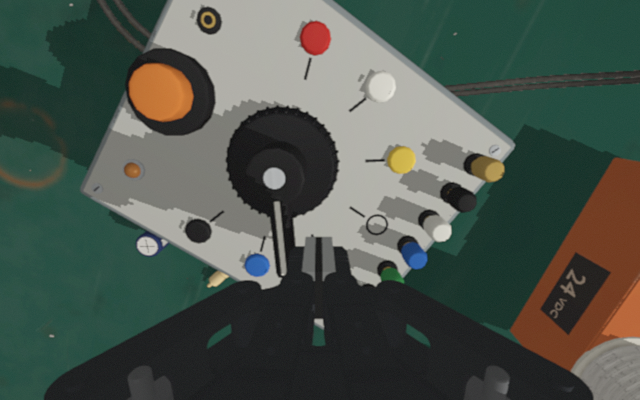

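The tab (280,240) is past green and still against the fingers, short of blue (257,265). It has not snapped yet, so I'll continue in small steps.

```bash
python3 -m jog '[[0,0,0.05,-0.018,-0.043,0,-1],[0,0,0.03,-0.01,-0.026,0,-1],[0,0,0,0,0,0,-1],[0,0,0,0,0,0,-1]]'; python3 where.py
python3 - <<'E'
from rig import arm
import cv2
p,d=arm.grab_frame("wrist"); cv2.imwrite("pics/w5.png",p[100:320,120:480])
E
```

```text
time: 6.78
tcp_pos: [540.4, -11.2, 158.8]
tcp_rot: [-1.869, -2.525, 0.0]
force: [0.0, -0.3, -0.0]
width: 0.1
gripper_force: 0.0
t 6.78 p [540.4 -11.2 158.8] yaw 107.0 zaxis [-0.001  0.    -1.   ] tab-dir rel box -60.6 F [ 0.  -0.3 -0. ] w 0.1
in tool axes from dial axis: x,y [-40.   22.1]
```

View pics/w5.png

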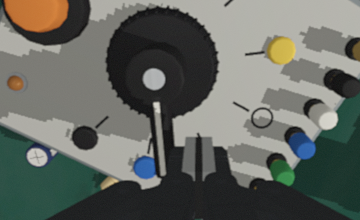

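The tab's line runs from about (277,203) to (283,275) in the full frame, with blue at (266,267). I'll compute the tab angle numerically.

```bash
cat > tab.py <<'E'
from rig import arm
from h import *
import sys
A=np.array([507.6,20.6])
p,d=arm.grab_frame("wrist");c=arm.camera_info("wrist")
g=cv2.cvtColor(p,cv2.COLOR_BGR2HSV)
poly=proj(c,[[*(A+r*np.array([np.cos(t),np.sin(t)])),96] for r in(17,55) for t in np.linspace(0,2*np.pi,200)])
x=np.arange(640);X,Y=np.meshgrid(x,np.arange(400))
K,R,t=(np.array(c[k],float) for k in("camera_matrix","R","t"))
o=-R.T@t;r=np.linalg.solve(K,np.stack([X.ravel(),Y.ravel(),np.ones(X.size)])); r=R.T@r
W=(o[:,None]+r*((96-o[2])/r[2]))[:2].T.reshape(400,640,2)-A
P=o[:,None]+r*d.ravel(); z=P[2].reshape(400,640); rad=np.hypot(*np.moveaxis(W,2,0))
m=(abs(z-96)<5)&(rad>17)&(rad<54)&(g[...,2]>110)&(g[...,1]<60)
a=(np.degrees(np.arctan2(W[...,1],W[...,0]))+12.38)[m]
print('tab px',m.sum(),'angle rel box median',np.median(a),'hub-line dir', end=' ')
q=W[m]
if len(q)>5:
    vx,vy,x0,y0=cv2.fitLine(q.astype(np.float32),cv2.DIST_HUBER,0,.01,.01).ravel();s=np.sign(vx*x0+vy*y0);print(np.degrees(np.arctan2(s*vy,s*vx))+12.38,'rmax',rad[m].max())
E
python3 tab.py
```

```text
tab px 340 angle rel box median -53.763549548797975 hub-line dir -58.318035 rmax 48.08067437060067
```

```bash
python3 -m jog '[[0,0,0.04,-0.014,-0.034,0,-1],[0,0,0,0,0,0,-1],[0,0,0,0,0,0,-1]]'; python3 tab.py;  python3 -m jog '[[0,0,0.04,-0.014,-0.034,0,-1],[0,0,0,0,0,0,-1],[0,0,0,0,0,0,-1]]';python3 tab.py; python3 where.py
```

```text
time: 7.25
tcp_pos: [539.2, -12.4, 158.9]
tcp_rot: [-1.921, -2.486, 0.0]
force: [-0.4, -0.6, -0.1]
width: 0.4
gripper_force: 0.0
tab px 336 angle rel box median -57.03293938753714 hub-line dir -61.279842 rmax 49.6306785423352
time: 7.68
tcp_pos: [537.8, -13.5, 158.9]
tcp_rot: [1.973, 2.445, 0.0]
force: [-0.1, 0.6, -0.4]
width: 0.3
gripper_force: 0.0
tab px 320 angle rel box median -70.23493962430508 hub-line dir -73.6482 rmax 47.63759547090583
t 7.72 p [537.8 -13.5 158.9] yaw 102.2 zaxis [ 0.  0. -1.] tab-dir rel box -65.4 F [-0.4  0.4  0.2] w 0.2
in tool axes from dial axis: x,y [-39.7  22.3]
```

The tab has snapped to about -72°, which is blue. Next I'll back off, rise and go over the button.

```bash
python3 -m jog '[[0,0,0,0,0.3,0,-1],[0,0,0,0,0,-0.9,-1],[0,0,0,0,0,0,-1]]'; python3 tab.py; python3 where.py 443.1 34.7 175
python3 - <<'E'
from rig import arm
import cv2
p,d=arm.grab_frame("wrist"); cv2.imwrite("pics/w6.png",p)
E
```

```text
time: 8.1
tcp_pos: [554.7, -10.4, 206.7]
tcp_rot: [1.97, 2.441, 0.004]
force: [0.2, -0.6, -0.6]
width: 0.2
gripper_force: 0.0
tab px 215 angle rel box median -71.86932531207565 hub-line dir -72.89239 rmax 46.06273516771701
t 8.15 p [553.9 -10.3 205.1] yaw 102.2 zaxis [ 0.003 -0.    -1.   ] tab-dir rel box -65.4 F [ 0.7 -0.1 -1.1] w 0.5
in tool axes from dial axis: x,y [-40.   38.7]
shift units [ 1.347 -1.978  0.595]
```

View pics/w6.png

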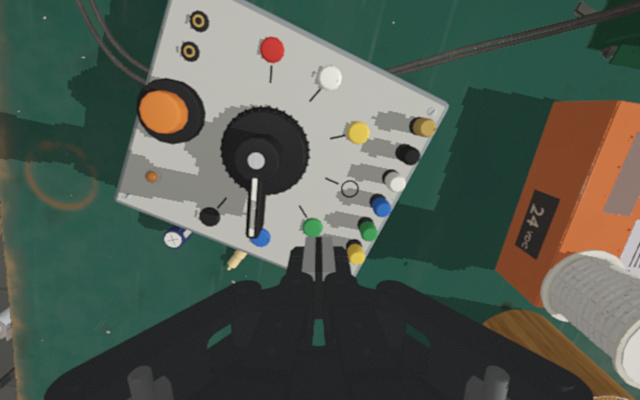

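The tab (250,232) now points at blue (262,238). The button is at (163,112).

```bash
python3 -m jog '[[0,0,0,0.45,-0.66,0,-1],[0,0,0,0.45,-0.66,0,-1],[0,0,0,0.45,-0.66,0,-1],[0,0,0,0,0,0.4,-1],[0,0,0,0,0,0,-1]]'; python3 where.py 443.1 34.7 160
python3 - <<'E'
from rig import arm
from h import *
p,d=arm.grab_frame("wrist");c=arm.camera_info("wrist")
print(proj(c,[443.1,34.7,83]))
q,_=arm.grab_frame("scene");s,_=arm.grab_frame("side")
cv2.imwrite("pics/p7.png",np.hstack([cv2.resize(x,(400,300),interpolation=cv2.INTER_CUBIC) for x in(p,q[150:240,240:360],)]))
E
```

```text
time: 8.82
tcp_pos: [440.6, 35.1, 182.6]
tcp_rot: [-1.972, -2.443, 0.002]
force: [0.2, 0.8, 0.3]
width: -0.1
gripper_force: 0.0
t 8.82 p [440.6  35.1 182.6] yaw 102.2 zaxis [-0.003  0.    -1.   ] tab-dir rel box -65.5 F [0.2 0.8 0.3] w -0.1
in tool axes from dial axis: x,y [ 28.3 -62.4]
shift units [-0.018  0.048  0.452]
[[321.78414179 233.76931632]]
```

View pics/p7.png

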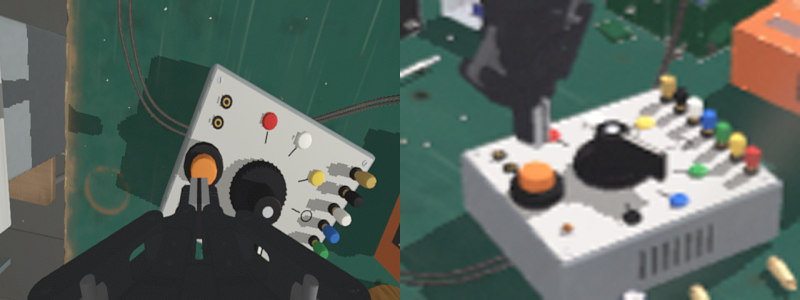

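The tips stand above the orange button, and the tab is still at blue. I'll press slowly.

```bash
python3 -m jog '[[0,0,0,-0.02,0.05,0.2,-1],[0,0,0,0,0,0.2,-1],[0,0,0,0,0,0.1,-1],[0,0,0,0,0,0,-1],[0,0,0,0,0,0,-1]]'; python3 -m jog '[[0,0,0,0,0,0.06,-1],[0,0,0,0,0,0.06,-1],[0,0,0,0,0,0,-1],[0,0,0,0,0,0,-1]]';python3 where.py 443.1 34.7 148
```

```text
time: 9.6
tcp_pos: [444.2, 34.4, 159.0]
tcp_rot: [1.974, 2.444, 0.0]
force: [1.0, 0.4, -0.5]
width: 0.2
gripper_force: 0.0
time: 10.1
tcp_pos: [444.3, 34.3, 153.1]
tcp_rot: [1.974, 2.444, 0.001]
force: [0.8, -0.1, 3.3]
width: -0.1
gripper_force: 1.6
t 10.1 p [444.3  34.3 153.1] yaw 102.1 zaxis [ 0.001 -0.    -1.   ] tab-dir rel box -65.5 F [ 0.8 -0.1  3.3] w -0.1
in tool axes from dial axis: x,y [ 26.7 -59. ]
shift units [ 0.013 -0.022  0.102]
```

```bash
python3 -m jog '[[0,0,0,0,0,0.06,-1],[0,0,0,0,0,0.04,-1],[0,0,0,0,0,0,-1],[0,0,0,0,0,0,-1],[0,0,0,0,0,0,-1]]';python3 where.py
python3 - <<'E'
from rig import arm
from h import *
q,_=arm.grab_frame("scene");s,_=arm.grab_frame("side")
cv2.imwrite("pics/p8.png",np.hstack([cv2.resize(x,(400,300),interpolation=cv2.INTER_CUBIC) for x in(q[150:240,240:360],s[175:265,260:380])]))
E
```

```text
time: 10.72
tcp_pos: [444.3, 34.3, 148.5]
tcp_rot: [1.973, 2.443, 0.001]
force: [-1.4, -0.3, 13.5]
width: -0.6
gripper_force: 6.7
t 10.72 p [444.3  34.3 148.5] yaw 102.1 zaxis [ 0.001 -0.    -1.   ] tab-dir rel box -65.5 F [-1.4 -0.3 13.5] w -0.6
in tool axes from dial axis: x,y [ 26.7 -59. ]
```

View pics/p8.png

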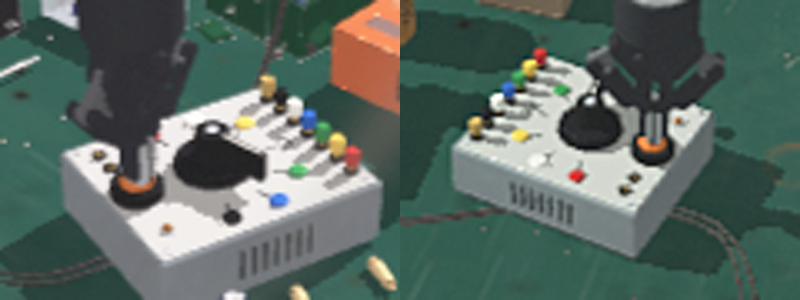

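The button (138,185 left; 653,145 right) is fully down at 13.5 N, which is past the 6 N full-travel spring force. The tab is still towards blue, so I'll hand in.

```bash
python3 -c "
from rig import arm
print(arm.close_job())"
```

```text
the job is handed in; nothing more can be done
None
```

I pushed the dial two clicks to blue, measured at about -73° against the nominal -72°, then pressed the orange button fully down and handed the job in with it still held at about 13.5 N; the hand-in returned no verdict.

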